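# Dial open the sample safe

## Task

Open the sample safe on the lab bench by its two-number combination. Turn the dial left (anticlockwise seen from above) until its pointer is at 7 o'clock, then right (clockwise), back past 12, until it is at 3 o'clock, letting go and taking the dial anew whenever the post beside it is in the fingers' way; then slide the hatch fully open by its handle and let go. Leave the flasks and the wash bottle standing where they are.

Things in the scene. Friction and masses are not known exactly. Their poses are not given: they have to be found in the camera images.
- safe: Grey steel safe fixed to the bench, 180 (x) by 250 (y) mm, steel deck 106 mm above the bench; rims along both 250 mm edges stand 6 mm above the deck. Origin: centre of underside. Its +x is 12 o'clock of the dial: 3 o'clock is -y (towards the hatch), 6 is -x, 9 is +y. Dial axis at x 0, y +65 mm, hatch on the -y half. Thin ticks on the deck mark hours 1 to 11.
- index_post (a point): Top of the fixed dark steel post at the dial's 12 o'clock, 50 mm above the deck, 41 mm from the dial's axis. It is 10 mm wide; it stands on the deck 40 to 52 mm from the axis and overhangs inward to 30 mm from the axis at 30 to 50 mm above the deck. A finger gripping the dial cannot pass it, so no single grasp turns the dial far enough: let go and take it at another angle.
- dial (a joint): Dial angle in rad: 0 with the pointer at 12 o'clock, growing as it turns left (anticlockwise from above). 7 o'clock is +2.618 (150 degrees left of 12); 3 o'clock, reached rightwards past 12, is -1.571. End stops at -2.4 and +3.3. Starts between -0.7 and 0.8. Stays where left; takes 0.08 N m to turn, 0.03 more while it drives the inner wheel.
- dial_foot (a point): Dial axis at deck height; under it the hidden lock. Turning left the dial picks up an inner wheel and leaves it at the leftmost angle reached; turning right it runs free for 4.44 rad, then drags the wheel back. The hatch is free only if the wheel was left within 0.17 rad of 7 o'clock and the dial is within 0.17 rad of 3. After going too far left: right to the stop, then begin again.
- dial_grip (a point): Grip point on the dial's vertical axis, 30 mm above the deck. The dial is a black round knob, 50 mm across, top 46 mm above the deck. Its pointer is a white line on top and a low fin at its foot (8 mm high, reaching 36 mm from the axis); the point's x axis points along it. Grip it across its diameter in any direction where no finger meets the post at 12 o'clock.
- hatch_grip (a point): Grip point of the hatch handle: 24 mm above the deck, middle of a black upright bar 70 mm long (along the safe's x), 14 mm thick (along the safe's y), top 32 mm above the deck. It stands on the flat aluminium hatch, level with the deck; shut, it is 120 mm from the dial's axis.
- hatch (a joint): Travel of the hatch in m: 0 shut, 0.09 fully open (end stop). It slides along the safe's -y, away from the dial, against about 3 N of friction, and stays where left. While the combination is not set it stops dead after 3 mm (dial wrong) or 15 mm (inner wheel wrong); push it shut again before redialling.
- flask_big: Stoppered amber volumetric flask, 142 mm high, bulb 68 mm wide, standing beyond the dial end of the safe. Origin: centre of its foot. Leave it.
- flask_small: Smaller stoppered amber volumetric flask, 114 mm high, bulb 54 mm wide, standing behind the safe. Origin: centre of its foot. Leave it.
- wash_bottle: White plastic bottle, 150 mm high, 68 mm wide, standing beyond the hatch end of the safe, clear of the opened hatch. Origin: centre of its foot. Leave it.

How it is judged (in metres and radians):
On the way, in this order (a step that is already met when the one before it is completed fails the run):
1. the dial stands at 7 o'clock, reached by turning left (value of joint dial between 2.418 and 2.818 rad), for 0.2 s.
2. the dial stands at 3 o'clock, reached by turning right past 12 (value of joint dial between -1.771 and -1.371 rad), for 0.2 s.
At the end, for the whole second after the job is handed in: The hatch stands open by at least 80 of its 90 mm and at rest, with the dial still at 3 o'clock (within 0.23 rad) (value of joint hatch above 0.08 m and velocity of joint hatch below 0.01 m/s and value of joint dial between -1.8 and -1.34 rad); the robot touches nothing.
It fails at once if a flask or the wash bottle is moved by more than 25 mm or tipped (distance of any of flask_big, flask_small, wash_bottle from where it was at the start of the episode above 0.025 m or angle between any of flask_big, flask_small, wash_bottle's own z axis and vertical above 0.4 rad).
It also fails if it takes over 69 s, if anything falls off the work surface, if the arm or the gripper's body presses on something with over 40 N, if the wrist force passes 120 N, or if a joint passes its speed limit or range.

## Robot

A 6-joint arm with a two-finger parallel gripper is mounted at the origin on the work surface. World frame = base frame: x ahead of the robot, y to its left, z up, the work surface at z = 0. Lengths are in mm, angles in rad, forces in N, time in s.
With the tool pointing down it reaches from about 350 to 975 mm from the base axis. Payload 7.1 kg.
Tool frame: the origin (TCP) lies on the front face of the gripper's body, between the roots of the fingers; the fingertips stand 80 mm ahead of it and the grasp point (between the pads) lies 61 mm ahead of it (env.tips_ahead is the distance from the TCP to the fingertips, in mm); z points along the fingers, y is the line along which they close (so a half turn about z gives the same grasp; the last joint's range is limited). The gripper opens to 88 mm and grips with 3 to 60 N. Pads are 20 mm wide; open, the fingers measure 115 mm over their backs; the gripper's body (75 mm by 178 mm) begins 61 mm behind the grasp point.
Start: joints at [-0.019, 0.423, 1.63, -0, 1.089, -0.019], TCP at [624.984, 0.026, 302.675] pointing down, gripper open.
Joint ranges: [-3, 3], [-0.9, 2.11], [0.09, 2.58], [-1.31, 4.45], [0.11, 2.69], [-2.54, 2.54]. Speed limits (rad/s): [2.39, 2.39, 3.01, 3.14, 3.14, 3.14].

## Interface

Orientations are given as a unit quaternion [x, y, z, w].
In Python, from station import env, set_gripper, viewer, workorder gives the robot as it stands. Calls block until the motion is done:
- env.reach(position, orientation): joint-space move of the TCP to a pose.
- env.move_l(position, rot=None, rate=150, f_stop=None): straight line of the TCP; rot=None keeps the orientation; rate is the mean speed in mm/s. With f_stop (N) it stops when the force on the tool has changed by that much, and returns True; else False.
- env.move_joints(angles): joint-space move.
- set_gripper(opening): finger opening in mm; the grip force is fixed at half the most; returns when the fingers have stopped.
- env.hold(seconds).
- env.ik(position, orientation): joint angles nearest the present ones, or None.
- env.read_state(): the state.
- viewer.camera(name): name is "scene" or "side" or "wrist"; returns the picture (420x560x3 uint8, blue, green, red); there is no depth.
- viewer.camera_params(name): a dict with "fx", "fy", "cx", "cy" (pixels), "pose" (4x4, takes a point from camera to world coordinates); the wrist camera has in their place "tool_from_camera" (4x4, takes a point from camera to tool coordinates, whose origin is the TCP and whose axes are the flange's). Camera axes: x right, y up, looking along -z (the intrinsics and any distortion apply to the point x, -y, -z); pixel columns grow to the right and rows downward; lengths in mm; the calibration is good to about 2 mm. A picture is of the moment at which its call begins: read the wrist's pose just before it. camera_params takes no time and is no camera call.
A pose or a line that the arm cannot do raises env.IKError and nothing moves.
- workorder.sign_off(): hands the job in; it is judged then, once.
The state is a dict: "time_s": time; "qpos": joint angles; "dq": joint speeds; "tau": joint torques, N m; "tool_pos": TCP position; "orientation": TCP orientation; "force": force on the tool from outside, world axes, zero at the start; "wrist_torque": the same for the moment, N m; "width": finger opening in mm; "grip_force": force on a finger pad.
Only numpy, scipy, OpenCV 4.12 (cv2) and the standard library are available. Lean on these libraries where they do the work, as an engineer would, in place of code of your own. Each camera call takes 0.05 s, during which the arm holds its last target. There are 200 camera calls.

## Working session

There is one attempt and no reset: what is moved stays moved. The work goes in short steps, each a Python script; the robot and the scene stay as the last script left them, time stands still between calls to the robot, and variables do not carry over. Pictures are saved under pics/ and viewed, at most 10 in all, crops included, and the job is handed in when it is done.

```bash
mkdir -p pics; ls
python3 - <<'E'
from station import env, viewer
import cv2, numpy as np
np.set_printoptions(precision=4,suppress=True)
s=env.read_state(); print(s['time_s'],s['tool_pos'],s['orientation'])
for n in ("scene","side","wrist"):
    im=viewer.camera(n); cv2.imwrite(f"pics/a_{n}.png",im)
    print(n,viewer.camera_params(n))
E
```

```text
pics
0.0 [624.571    0.0212 301.8986] [ 0.7071  0.7071 -0.0005 -0.0005]
scene {'fx': 460.3033908982526, 'fy': 460.3033908982526, 'cx': 276.90089883419137, 'cy': 217.70071754487745, 'pose': array([[   0.843 ,   -0.318 ,    0.4338, 1028.9059],
       [   0.5374,    0.4632,   -0.7047, -704.2891],
       [   0.0232,    0.8272,    0.5614,  663.8005],
       [   0.    ,    0.    ,    0.    ,    1.    ]])}
side {'fx': 492.03629426566874, 'fy': 492.03629426566874, 'cx': 278.58413520573663, 'cy': 215.30221947964515, 'pose': array([[   0.8978,    0.3302,   -0.2915,  221.5031],
       [  -0.4404,    0.6855,   -0.5798, -714.7997],
       [   0.0083,    0.6489,    0.7608, 1077.9755],
       [   0.    ,    0.    ,    0.    ,    1.    ]])}
wrist {'fx': 292.28594927659816, 'fy': 292.28594927659816, 'cx': 273.634752398254, 'cy': 210.14823041370605, 'tool_from_camera': array([[ -0.0014,   0.9625,   0.2714,  75.3688],
       [  1.    ,   0.0012,   0.0009,   0.0927],
       [  0.0005,   0.2714,  -0.9625, -82.7298],
       [  0.    ,   0.    ,   0.    ,   1.    ]])}
```

View pics/a_scene.png

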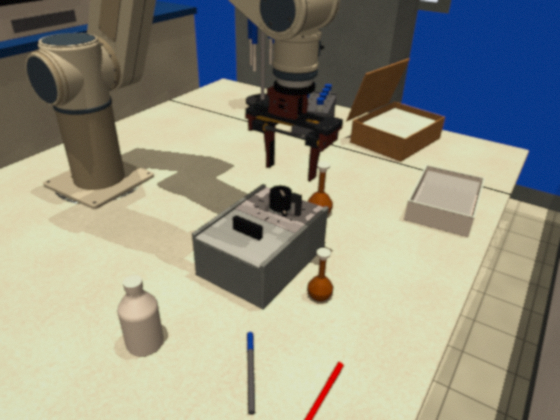

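View pics/a_side.png

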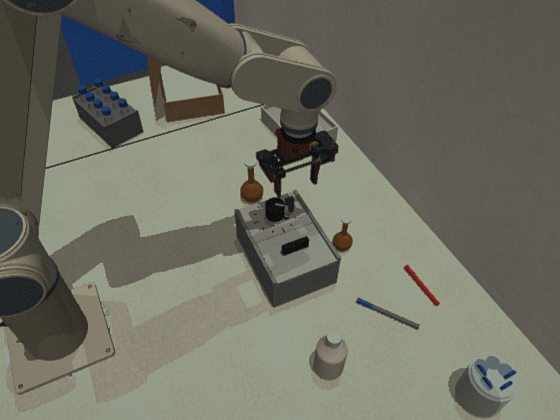

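View pics/a_wrist.png

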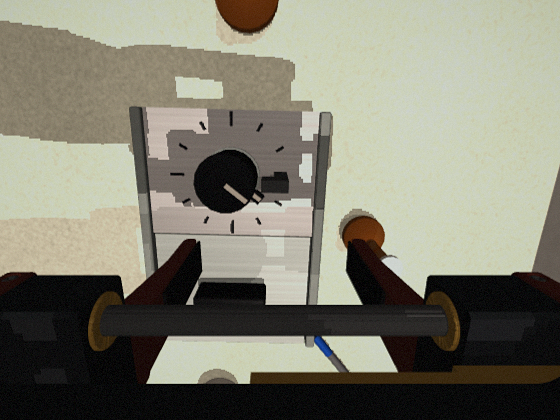

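The wrist view shows the dial at (226,182), the post to its right at (275,183), so 12 o'clock is image right (world +x), and the pointer near (250,199), about 0.6 rad to the right of 12. I'll enlarge that region to get accurate pixel positions.

Run:
```python
import cv2, numpy as np
w=cv2.imread("pics/a_wrist.png")[95:245,125:341]; s=cv2.imread("pics/a_side.png")[180:310,225:350]
w=cv2.resize(w,None,fx=3.7,fy=3.7,interpolation=cv2.INTER_CUBIC)
cv2.imwrite("pics/b_w.png",w)
cv2.imwrite("pics/b_s.png",cv2.resize(s,None,fx=4.5,fy=4.5,interpolation=cv2.INTER_CUBIC))
```

```text
(no output)
```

View pics/b_w.png

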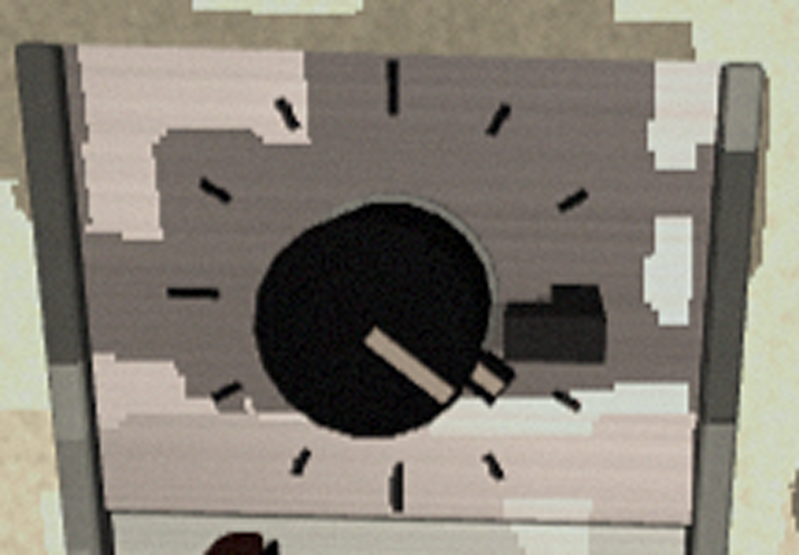

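View pics/b_s.png

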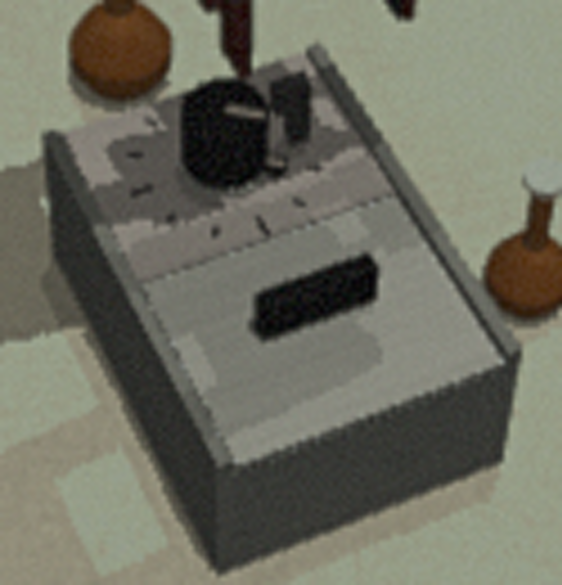

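```bash
cat > fit.py <<'E'
import numpy as np
from scipy.optimize import least_squares
from scipy.spatial.transform import Rotation as R
from station import viewer
T=np.eye(4); T[:3,:3]=R.from_quat([.7071,.7071,-.0005,-.0005]).as_matrix(); T[:3,3]=[624.571,.0212,301.8986]
pw=viewer.camera_params("wrist"); Mw=T@pw["tool_from_camera"]; ps=viewer.camera_params("side"); Ms=ps["pose"]
def proj(p,M,P):
    c=(np.asarray(P,float)-M[:3,3])@M[:3,:3]
    return np.c_[p["cx"]+p["fx"]*c[:,0]/-c[:,2], p["cy"]-p["fy"]*c[:,1]/-c[:,2]]
tk={9:(392,87),10:(499,119),11:(573,201),8:(287,113),7:(216,190),6:(193,293),5:(227,393),4:(301,462),3:(397,486),2:(493,466),1:(567,400)}
hrs=list(tk); uw=np.array([tk[h] for h in hrs]+[(18,43),(766,64)])/3.7+[125,95]
us=np.array([(220,466),(520,352),(45,135),(221,572)])/4.5+[225,180]
def model(v):
    x,y,a,r,z=v
    P=[(r*np.cos(-h*np.pi/6),65+r*np.sin(-h*np.pi/6),106) for h in hrs]+[(-90,125,112),(90,125,112)]
    S=[(-90,-125,112),(90,-125,112),(-90,125,112),(-90,-125,0)]
    f=lambda Q:np.array(Q)@R.from_euler('z',a).as_matrix().T+[x,y,z]
    return f(P),f(S)
def res(v,sep=False):
    P,S=model(v); a=proj(pw,Mw,P)-uw; b=proj(ps,Ms,S)-us
    return (a,b) if sep else np.r_[a.ravel(),b.ravel()*.7]
o=least_squares(res,[620,0,0,45,0]); v=o.x
if __name__=="__main__":
    np.set_printoptions(precision=2,suppress=True)
    print(v,np.degrees(v[2]));a,b=res(v,True);print(a,b)
    def ray(u,z):
        d=Mw[:3,:3]@np.array([(u[0]-pw["cx"])/pw["fx"],-(u[1]-pw["cy"])/pw["fy"],-1]); c=Mw[:3,3]
        return c+d*(z-c[2])/d[2]
    Rz=R.from_euler('z',-v[2]).as_matrix()
    q=[Rz@(ray(np.array(u)/3.7+[125,95],152+v[4])-[v[0],v[1],0])-[0,65,0] for u in((368,330),(447,398))]
    d=q[1]-q[0]; print(q,"dial",np.arctan2(d[1],d[0]))
E
python3 fit.py
```

```text
[582.18 -34.    -0.03  52.64  -2.48] -1.5750409505938447
[[ 0.4  -0.01]
 [ 0.04  0.1 ]
 [ 0.18 -0.29]
 [ 0.4   0.18]
 [-0.08  0.09]
 [ 0.4  -0.12]
 [ 0.02 -0.52]
 [ 0.18 -0.13]
 [ 0.41  0.66]
 [ 0.45  0.12]
 [ 0.1  -0.03]
 [-0.72  0.26]
 [-0.95  0.13]] [[-1.36 -0.22]
 [ 0.03 -0.93]
 [-1.55 -0.88]
 [-1.54  0.71]]
[array([  0.19,   0.15, 149.52]), array([ 17.6 , -14.85, 149.52])] dial -0.7110895473255576
```

```bash
cat > h.py <<'E'
import numpy as np, cv2
from scipy.spatial.transform import Rotation as R
from station import env,set_gripper,viewer,workorder
X,Y,A=582.18,-34.0,-0.0275
def safe(x,y): return np.array([X+x*np.cos(A)-y*np.sin(A), Y+x*np.sin(A)+y*np.cos(A)])
def quat(phi):
    a=np.radians(phi)+A; c,s=np.cos(a),np.sin(a)
    return R.from_matrix(np.array([[-s,c,0],[c,s,0],[0,0,-1]]).T).as_quat()
def pos(x,y,h): return [*safe(x,y),106+h+61]
def log(m):
    s=env.read_state(); print(m,"t%.2f"%s["time_s"],"pos",np.round(s["tool_pos"],1),"q6 %.3f"%s["qpos"][5],"F",np.round(s["force"],1),"Mz %.2f"%s["wrist_torque"][2],"w %.1f g %.1f"%(s["width"],s["grip_force"]))
def snap(n): cv2.imwrite(f"pics/{n}.png",viewer.camera("wrist"))
def turn(p): env.reach(pos(0,65,32),quat(p))
E
python3 - <<'E'
from h import *
for p in (42,90,138): print(p,np.round(env.ik(pos(0,65,90),quat(p)),2))
env.reach(pos(0,65,75),quat(42)); log("above")
print(env.move_l(pos(0,65,32),f_stop=15)); log("down")
set_gripper(30); log("grip")
turn(60); log("60")
E
```

```text
42 [ 0.03  0.42  1.76 -0.    0.97 -0.67]
90 [ 0.03  0.42  1.76 -0.    0.97 -1.51]
138 [ 0.03  0.42  1.76 -0.    0.97 -2.35]
above t0.82 pos [584.4  31.  242.3] q6 -0.671 F [ 0.9 -0.2  1.4] Mz 0.02 w 88.0 g 0.0
False
down t1.25 pos [584.4  30.7 199.3] q6 -0.672 F [-0.2 -0.   0.2] Mz 0.02 w 87.8 g 0.0
grip t1.93 pos [583.9  30.9 199.2] q6 -0.673 F [-1.9 -0.5  3.3] Mz 0.02 w 49.7 g 30.0
60 t2.33 pos [583.9  30.9 199.2] q6 -0.983 F [-2.6 -2.5  5.2] Mz 0.06 w 49.8 g 30.0
```

```bash
cat >> h.py <<'E'
def look(n):
    """from the start view: warp the dial-top plane to a map (10 px/mm... 5 px/mm), 12 o'clock right, and find the white line"""
    env.reach(pos(0,65,75),quat(0) if 0 else quat(42)) if 0 else None
    env.move_joints([-0.019,0.423,1.63,0,1.089,-0.019]); env.hold(.3)
    s=env.read_state(); im=viewer.camera("wrist"); p=viewer.camera_params("wrist")
    T=np.eye(4); T[:3,:3]=R.from_quat(s["orientation"]).as_matrix(); T[:3,3]=s["tool_pos"]; M=T@p["tool_from_camera"]
    g=np.arange(-60,60,.2); gx,gy=np.meshgrid(g,-g); 
    w=safe(gx,65+gy); P=np.stack([w[0],w[1],np.full_like(gx,149.5)],-1)
    c=(P-M[:3,3])@M[:3,:3]; u=(p["cx"]-p["fx"]*c[...,0]/c[...,2]).astype("f"); v=(p["cy"]+p["fy"]*c[...,1]/c[...,2]).astype("f")
    m=cv2.remap(im,u,v,cv2.INTER_LINEAR); cv2.imwrite(f"pics/{n}.png",m)
    r=np.hypot(gx,gy); k=(m.min(2)>70)&(r<21)
    a=np.arctan2(gy[k].mean(),gx[k].mean()); d=np.c_[gx[k],gy[k]]-[gx[k].mean(),gy[k].mean()]
    e=np.linalg.svd(d.T@d)[0][:,0]; e*=np.sign(e@[gx[k].mean(),gy[k].mean()])
    print(n,"dial centroid %.3f axis %.3f n %d"%(a,np.arctan2(e[1],e[0]),k.sum())); return np.arctan2(e[1],e[0])
E
sed -i '/if 0 else/d' h.py
python3 - <<'E'
from h import *
for p in (85,110,138): turn(p); log(p)
set_gripper(88); turn(42); set_gripper(30); log("re")
for p in (60,85,110): turn(p); log(p)
set_gripper(88); env.move_l(pos(0,65,80)); look("c1"); log("look")
E
```

```text
85 t2.83 pos [583.9  30.8 199.2] q6 -1.420 F [-2.5 -2.6  6. ] Mz 0.07 w 49.6 g 30.0
110 t3.33 pos [583.9  30.7 199.2] q6 -1.856 F [-2.5 -2.3  6.3] Mz 0.05 w 49.2 g 30.0
138 t3.87 pos [583.9  30.6 199.2] q6 -2.345 F [-2.9 -3.8  6.1] Mz 0.08 w 49.6 g 30.0
re t6.78 pos [583.9  30.9 199. ] q6 -0.673 F [-0.1 -0.3  0.7] Mz -0.00 w 49.9 g 30.0
60 t7.18 pos [583.9  30.9 199. ] q6 -0.983 F [-0.8  0.3  0.9] Mz 0.06 w 49.5 g 30.0
85 t7.68 pos [583.8  30.8 199. ] q6 -1.419 F [-1.8 -2.8  1.8] Mz 0.06 w 49.8 g 30.0
110 t8.18 pos [583.8  30.7 199. ] q6 -1.855 F [-2.1 -4.7  2.2] Mz 0.06 w 49.3 g 30.0
c1 dial centroid 2.233 axis 2.190 n 2047
look t11.38 pos [6.248e+02 1.000e-01 3.027e+02] q6 -0.019 F [ 0.1 -0.3 -0.4] Mz -0.03 w 87.7 g 0.0
```

View pics/c1.png

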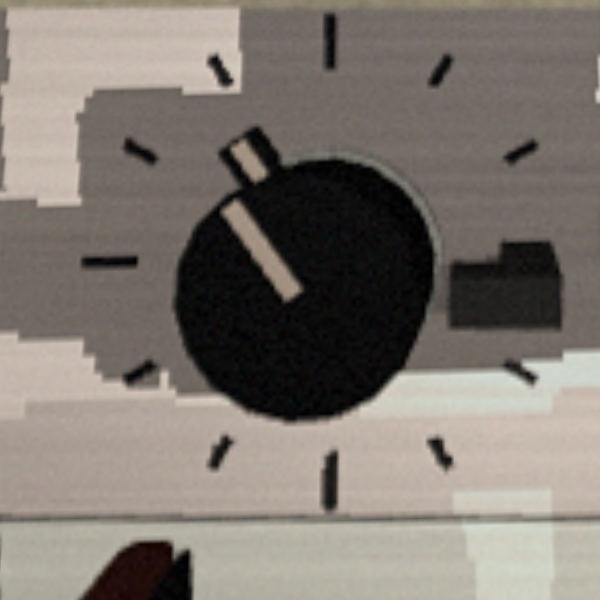

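The pointer line runs from (291,297) to (230,205) in the rectified map, so the dial is at about 2.17 rad. It needs about +0.448 rad more.

Run:
```python
from h import *
env.reach(pos(0,65,75),quat(80)); env.move_l(pos(0,65,32),f_stop=15); set_gripper(30); log("g")
for p in (93,105.7): turn(p)
env.hold(.4); log(p)
set_gripper(88); env.hold(.2); env.move_l(pos(0,65,80)); look("c2"); log("look")
```

```text
g t13.68 pos [584.   30.7 199.3] q6 -1.336 F [-0.8 -2.2  3.2] Mz -0.00 w 49.5 g 30.0
105.7 t14.74 pos [584.   30.7 199.3] q6 -1.781 F [-1.9 -3.1  5. ] Mz 0.12 w 49.7 g 30.0
c2 dial centroid 2.660 axis 2.632 n 2068
look t18.07 pos [6.248e+02 1.000e-01 3.027e+02] q6 -0.019 F [-0.2  0.5 -0.1] Mz -0.04 w 88.1 g 0.0
```

View pics/c2.png

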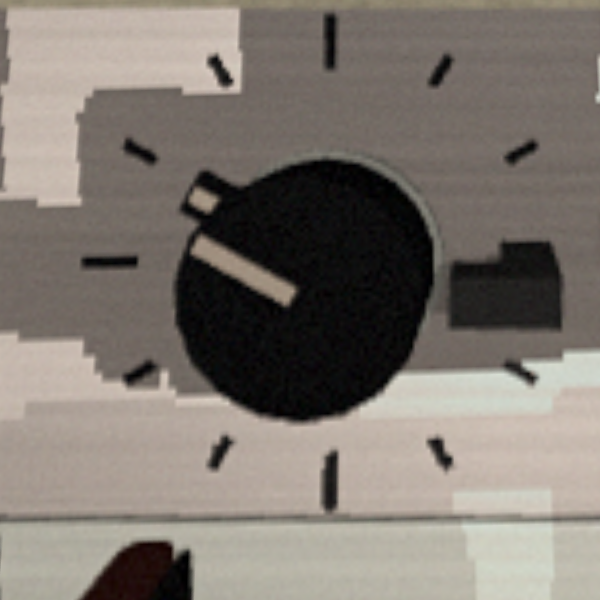

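The line runs from (293,297) to (195,240), about 150° left, so the dial is at 7 o'clock. Now I'll turn right 240° in three grasps.

Run:
```python
from h import *
env.reach(pos(0,65,75),quat(130)); env.move_l(pos(0,65,32),f_stop=15)
for i in range(3):
    if i: turn(130)
    set_gripper(30)
    for p in (105,78,50): turn(p)
    env.hold(.3); log(i); set_gripper(88)
env.move_l(pos(0,65,80)); look("c3"); log("look")
```

```text
0 t22.94 pos [584.2  30.6 199.3] q6 -0.816 F [-0.1 -5.3  5. ] Mz -0.11 w 49.9 g 30.0
1 t27.50 pos [584.1  30.7 199. ] q6 -0.815 F [ 2.  -3.8 -0.6] Mz -0.10 w 49.9 g 30.0
2 t32.06 pos [584.1  30.7 199. ] q6 -0.815 F [ 1.8 -4.6 -1.1] Mz -0.09 w 49.6 g 30.0
c3 dial centroid -1.604 axis -1.550 n 2034
look t34.42 pos [6.247e+02 2.000e-01 3.024e+02] q6 -0.019 F [ 0.  -0.4 -0.3] Mz 0.08 w 88.3 g 0.0
```

View pics/c3.png

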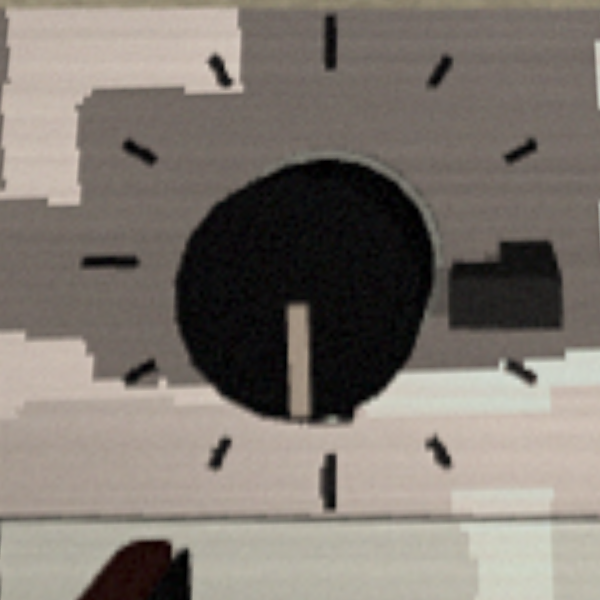

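The pointer points straight down at 3 o'clock, about -1.56 rad. Next is the hatch.

Run:
```python
from h import *
env.reach(pos(0,-55,75),quat(90)); print(env.move_l(pos(0,-55,25),f_stop=15)); set_gripper(5); log("grip")
print(env.move_l(pos(0,-144,25),rate=60,f_stop=30)); log("open")
set_gripper(88); env.hold(.2); env.move_l(pos(0,-144,110)); log("up")
env.move_joints([-0.019,0.423,1.63,0,1.089,-0.019]); env.hold(.3)
look("c4"); cv2.imwrite("pics/d.png",cv2.resize(viewer.camera("side")[130:400,180:450],None,fx=2,fy=2)); log("end")
```

```text
False
grip t37.52 pos [580.7 -89.3 192. ] q6 -1.716 F [-0.1 -3.4 -0.1] Mz 0.09 w 14.4 g 30.0
False
open t39.16 pos [ 578.3 -178.1  192. ] q6 -1.861 F [ 2.7 -1.2 -2.5] Mz -0.02 w 14.0 g 30.0
up t41.28 pos [ 577.8 -177.8  276.4] q6 -1.862 F [-0.6  0.1 -0.2] Mz -0.05 w 88.0 g 0.0
c4 dial centroid -1.606 axis -1.542 n 2099
end t43.85 pos [6.248e+02 1.000e-01 3.027e+02] q6 -0.019 F [-0.6 -0.3 -0.8] Mz -0.04 w 88.0 g 0.0
```

View pics/d.png

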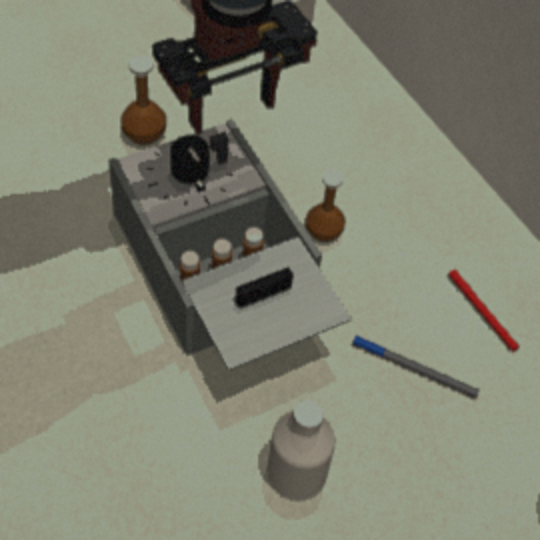

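The hatch is open with its handle at (265,287), the dial pointer is still at 3 o'clock, and the flasks and bottle are standing. The grip held for the full 89 mm of travel.

```bash
python3 -c "
from station import workorder
print(workorder.sign_off())"
```

```text
the job is handed in; nothing more can be done
None
```

The job is handed in: I dialled 7 o'clock left, then 3 o'clock right (about -1.56 rad), and slid the hatch about 89 mm open and released it, with the flasks and bottle still standing, at 44 s of the 69 s limit; the hand-in returned no verdict.

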